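Set the stop dial and hold the tensioner arm past its click

ROBOT

A 6-joint arm with a two-finger parallel gripper is mounted at the origin on a cart in front of the work surface, level with it; the furniture and walls round the work are solid. World frame = base frame: x ahead of the robot, y to its left, z up, the work surface at z = 0. Lengths are in m, angles in rad, forces in N, time in s.
With the tool pointing down it reaches from about 0.35 to 0.775 m from the base axis. Payload 7.3 kg.
Tool frame: the origin (TCP) lies between the finger pads; the fingertips stand 11 mm ahead of it and the grasp point (between the pads) lies 8 mm behind it; y points along the fingers, x is the direction in which the jaws open and shut, and the axes are right-handed (so a half turn about y gives the same grasp; the last joint's range is limited). The gripper opens to 92 mm and grips with 3 to 60 N. Pads are 19 mm wide; open, the fingers measure 130 mm over their backs; the gripper's body (75 mm by 190 mm) begins 47 mm behind the grasp point.
Start: joints at [1.081, 0.342, 1.524, -0, 1.275, -0.146], TCP at [0.177, 0.494, 0.238] pointing down, gripper open.
Joint ranges: [-2.53, 2.53], [-0.77, 2.02], [0.04, 2.7], [-1, 4.14], [0.28, 2.66], [-3.11, 3.11]. Speed limits (rad/s): [2.57, 2.57, 3.14, 3.14, 3.14, 3.14].

INTERFACE

Orientations are given as a 3x3 rotation matrix whose columns are the frame's x, y, z axes.
In Python, from plant import * gives the robot as it stands.
- The arm moves only by the tool drive_tool, never from a script. Its argument "series" is a list of rows, each a list of 3 entries, a list of its own where there are three numbers: the shift along the tool's x, y, z in m, then the turn, a rotation vector about the tool's x, y, z in degrees, then the opening, from 0 (shut) to 1 (fully open). In form: [[[tx, ty, tz], [rx, ry, rz], fingers], ...]. A call has 1 to 10 rows; each row shifts and turns the commanded pose from where the row before left it, along the tool's axes as they then stand; what a row does not reach is not made up. A row lasts 1/12 s, in which the tool goes at most 41.7 mm and 7.16 degrees, less where a joint would pass 70% of its speed; a pose out of reach is approached as far as the arm can. A call is refused whole if a number of a shift passes 0.0417 or a number of a turn 7.16, either way. A call with a gripper value outside its range is refused whole. The fingers move at their own pace and stop on an object; the grip force is fixed at half the most. Time passes only in rows, so rows that do not move let the fingers close. It gives the time, the measured TCP pose, the force and the opening at its end, in the units of the state.
- get_obs(): the state, without advancing time (a new reading comes with each control period).
- get_image(name): name is "side" or "top" or "wrist"; returns a dict with "pixels" (400x640x3 uint8, red, green, blue), "fov_y" (degrees; the focal length in pixels is half the picture's height over the tangent of half this angle, whatever the lens; pixels are square), "cx", "cy" (the principal point, pixels), "extrinsics" (4x4, takes a point from world to camera coordinates). Camera axes: x right, y up, looking along -z (the intrinsics and any distortion apply to the point x, -y, -z); pixel columns grow to the right and rows downward; lengths in m; the calibration is good to about 2 mm. A picture is of the moment at which its call begins. There is no depth.
- sign_off(): hands the job in, once; it reports no verdict.
Trained networks look in the newest picture that a camera, given by its name, has taken for a name from the list of things; names that differ only in an ending like _2 or _b are one class to them, and where a whole thing is asked for, a point or a joint stands for the part that bears it (a point fixed in the world has none). Each returns a list of dicts, best first, with "score" (0 to 1); they miss things now and then, are a little off and sometimes report something else, mostly with a low value. They report only what shows in the picture. A call takes as long as a camera call.
- find_in(target, camera): "box" ([centre column, centre row, width, height] in pixels, round what is visible of it).
The state is a dict: "time_s": time; "joints": joint angles; "qd": joint speeds; "joint_torque": joint torques, N m; "tool_pos": TCP position; "tcp_rot": TCP orientation; "wrist_force": force on the tool from outside, world axes, zero at the start; "ft_torque": the same for the moment, N m; "opening": opening from 0.0 (shut) to 1.0 (fully open).
Only numpy, scipy, OpenCV 4.12 (cv2) and the standard library are available. Lean on these libraries where they do the work, as an engineer would, in place of code of your own. Each camera call takes 0.05 s, during which the arm holds its last target. There are 200 camera calls.

TASK

On the tensioner test jig, turn the stop dial to 4, so that its pointer is at the row of four dots. Then push the sprung tensioner arm back until it has gone well past the click of its ratchet, clear of the pawl (up to its stop is fine), and finish holding it there with the fingers still pressing on it: do not let go. Leave the loose things on and around the jig where they are.

Things in the scene. Friction and masses are not known exactly. Their poses are not given: they have to be found in the camera images.
- jig: Tensioner test jig: a fixed grey plate, 200 (x) x 250 (y) x 12 mm high, origin at the centre of its underside; x points away from the robot at yaw 0, y to the left. It carries the stop dial (axis at x 62, y -33 mm), the sprung arm (pivot at x 0, y -95 mm), a pawl slider at the right edge beside the pivot and a rest peg 20 mm high in front of the arm
- dial_axis (a point): Point on the dial's vertical axis, 54 mm above the bench, half-way up its grip; fixed to the jig, with the jig's axes. The grip is a black bar 44 mm long, 14 mm thick, from 39 to 69 mm above the bench, on an aluminium disc 54 mm across. A white line along half of its top and a white tab at that end are the pointer
- dial (a joint): Dial angle in rad, growing clockwise seen from above. Stations: 0 = 1, 0.436 = 2, 0.873 = 3, 1.309 = 4, 1.745 = 5 (25 degrees apart). The pointer lies at 140 degrees minus this angle, counterclockwise from the jig's x axis. Starts at 1, 2 or 3. A sprung ball draws it to the nearest station when let go; turning it over a click takes about 0.15 N m
- scale_4 (a point): Middle of the row of four dots on the plate's top, 72 mm from the dial's axis. Rows of 1, 2, 3, 4 and 5 white dots run radially out from the dial on its left side, from 1 (front) to 5 (rear), 25 degrees apart; the pointer turned to a row sets that number
- stops (a point): Point on the dial's axis, 28 mm above the bench, fixed to the jig. Here five radial steel screws under the dial's disc, up to 53 mm long from the axis, turn with the dial; the one that faces the arm stops it: at stations 1 to 3 before its click, at station 4 only after it
- tension_arm: The sprung arm; origin on its vertical pivot axis at bench height, its own y along the arm away from the pivot, turning with it. It is a bar 16 mm wide, 22 to 34 mm above the bench, 143 mm long, with the paddle at its end
- tensioner (a joint): Arm angle in rad: 0 at rest (arm points 35 degrees to the front, -x, of the jig's +y), growing as the paddle is pushed to the rear (clockwise from above). Pushing at the paddle takes about 3 N at 0, 7 to 8 N from 0.2 on (spring and pawl), 9 N at 0.75. The pawl drops at about 0.66 (click); let go, the arm then rests on the pawl at 0.667. The stop: 0.79 with the dial at 4, 0.50 at 3
- paddle (a point): Centre of the upright dark steel plate, by which the arm is pushed, across the end of the arm, turning with it: 9 mm thick, 44 mm long along the arm, 30 to 70 mm above the bench. Point 135 mm from the pivot axis, 50 mm above the bench. Its own y points along the arm away from the pivot, its own x the way to push; the face at -x has grooves
- small_connector: small pin connector housing, 16 x 36 x 12 mm, lying on the jig plate's front right corner; loose, to be left alone; origin at the centre of its underside
- small_weight: small brass knobbed weight, 19 mm across, 32 mm high, standing on the jig plate's rear left corner; loose, to be left alone; origin at the centre of its underside
- connector: longer connector housing, 16 x 46 x 12 mm, left of the jig; loose, to be left alone; origin at the centre of its underside
- shaft: turned steel stepped shaft, 20 x 74 x 18 mm, lying further right; loose, to be left alone; origin at the centre of its underside
- v_block: steel V block, 52 x 48 x 40 mm, further right; loose, to be left alone; origin at the centre of its underside
- vial: white capped vial, 22 mm across, 53 mm high, further right; loose, to be left alone; origin at the centre of its underside

How it is judged:
By the outcome, as a careful person would: the job done as asked, in the order asked, and still so for the second after the job is handed in, while the arm keeps its last pose, push and grip.
It also fails if it takes over 48 s, if anything falls off the work surface, if the arm or the gripper's body presses on something with over 40 N, if the wrist force passes 120 N, or if a joint passes its speed limit or range.

## Working session

There is one attempt and no reset: what is moved stays moved. The work goes in short steps, Python scripts to look and compute and a tool call to move; the robot and the scene stay as the last step left them, time stands still between calls to the robot, and variables do not carry over. Pictures are saved under pics/ and viewed, about 8 in all and at most 12, crops included, and the job is handed in when it is done.

Besides the shell and the picture viewer there is one more tool, called as name(argument=value, ...) on one line, values as JSON. drive_tool: Moves the arm, as the interface text tells. Its arguments: {"type":"object","properties":{"series":{"type":"array","items":{"type":"array"}}},"required":["series"]}

```bash
mkdir -p pics
cat > h.py <<'E'
from plant import *
import numpy as np, cv2
def cam(n):
    d=get_image(n); return d
def save(d,f,crop=None,s=1):
    p=np.ascontiguousarray(d["pixels"][:,:,::-1])
    if crop: a,b,c,e=crop; p=p[b:e,a:c]
    if s!=1: p=cv2.resize(p,None,fx=s,fy=s,interpolation=cv2.INTER_CUBIC)
    cv2.imwrite("pics/"+f,p)
def f_(d): return 200/np.tan(np.radians(d["fov_y"])/2)
def proj(d,P):
    E=np.array(d["extrinsics"]); c=E[:3,:3]@np.array(P,float)+E[:3,3]
    return np.array([d["cx"]+f_(d)*c[0]/-c[2], d["cy"]+f_(d)*-c[1]/-c[2]])
def ray(d,u,v,z):
    E=np.array(d["extrinsics"]); R=E[:3,:3]; o=-R.T@E[:3,3]
    w=R.T@np.array([(u-d["cx"])/f_(d),-(v-d["cy"])/f_(d),-1])
    return o+w*(z-o[2])/w[2]
E
python3 - <<'E'
from h import *
for n in["top","side"]:
    d=cam(n); save(d,n+"0.png"); print(n,{k:(np.round(v,3).tolist() if k!="pixels" else 0) for k,v in d.items()})
    for t in["jig","dial_axis","scale_4","paddle","tension_arm","small_connector","small_weight","stops"]:
        print(t,[(np.round(r["box"],1).tolist(),round(r["score"],2)) for r in find_in(t,n)[:2]])
print(get_obs()["tcp_rot"],get_obs()["time_s"])
E
```

```text
top {'pixels': 0, 'fov_y': 51.168, 'cx': 316.434, 'cy': 197.265, 'extrinsics': [[0.016, -1.0, 0.003, -0.16], [0.988, 0.017, 0.155, -0.547], [-0.156, 0.0, 0.988, -1.18], [0.0, 0.0, 0.0, 1.0]]}
jig [([282.6, 203.3, 91.0, 72.3], 0.84)]
dial_axis [([282.1, 202.7, 86.5, 76.4], 0.69)]
scale_4 [([282.6, 201.5, 90.3, 76.8], 0.88)]
paddle [([291.4, 212.2, 47.4, 36.2], 0.81), ([433.8, 234.0, 9.9, 10.2], 0.57)]
tension_arm [([292.1, 208.9, 47.9, 39.3], 0.55)]
small_connector [([309.1, 221.6, 9.0, 11.9], 0.62)]
small_weight [([283.5, 201.4, 90.3, 78.2], 0.57)]
stops [([280.5, 201.0, 93.7, 72.4], 0.76)]
side {'pixels': 0, 'fov_y': 44.139, 'cx': 313.274, 'cy': 202.36, 'extrinsics': [[0.972, -0.236, 0.003, -0.554], [0.135, 0.565, 0.814, -0.038], [-0.193, -0.791, 0.581, -1.419], [0.0, 0.0, 0.0, 1.0]]}
jig [([307.4, 199.2, 90.5, 59.5], 0.82), ([321.9, 172.2, 7.5, 9.8], 0.32)]
dial_axis [([308.3, 200.0, 88.8, 63.2], 0.97)]
scale_4 [([310.2, 202.1, 94.2, 60.5], 0.73)]
paddle [([299.3, 194.6, 46.2, 32.1], 0.75)]
tension_arm [([299.2, 197.4, 43.4, 31.1], 0.89)]
small_connector [([292.6, 214.1, 10.8, 6.6], 0.53)]
small_weight [([299.4, 197.9, 47.2, 32.7], 0.15)]
stops [([308.9, 199.5, 85.8, 55.2], 0.8)]
[[ 3.37041496e-01  9.19940706e-05 -9.41489788e-01]
 [ 9.41489781e-01  1.26426327e-04  3.37041506e-01]
 [ 1.50034916e-04 -9.99999988e-01 -4.40005590e-05]] 0.9
```

View pics/top0.png

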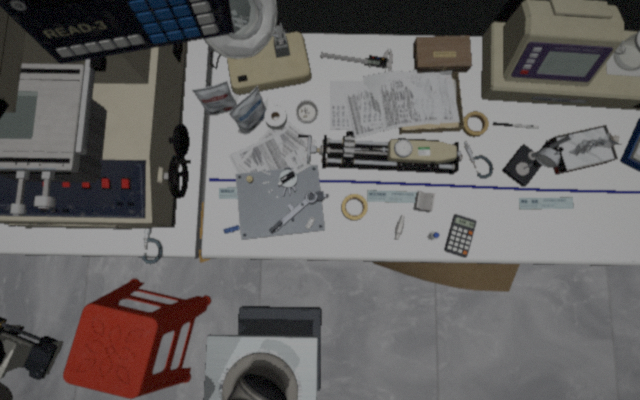

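View pics/side0.png

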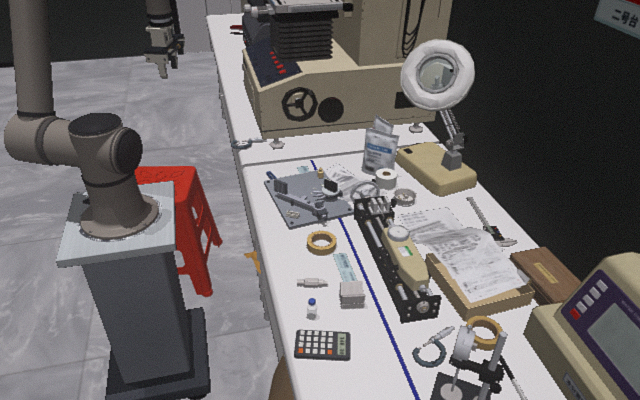

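The top view shows the jig at about (237–326, 165–238), with the dial near (288,180) and the arm running from the right edge to the front left. I'll zoom in for its pose.

Run:
```python
from h import *
d=cam("top"); save(d,"top1.png",(222,155,342,245),6.5)
d=cam("side");
```

```text
(no output)
```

View pics/top1.png

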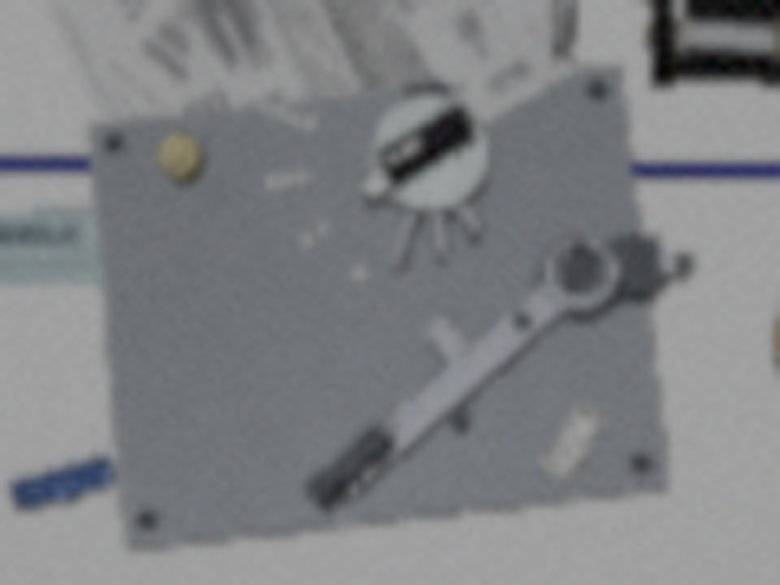

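```bash
cat > fit.py <<'E'
from h import *
from scipy.optimize import least_squares
d=cam("top")
def px(a,b): return np.array([222+(a+.5)/6.5-.5,155+(b+.5)/6.5-.5])
pts=[((.1,.125,.012),px(95,125)),((.1,-.125,.012),px(617,68)),((-.1,-.125,.012),px(665,490)),((-.1,.125,.012),px(130,548)),
 ((.062,-.033,.035),px(430,152)),((0,-.095,.040),px(582,268))]
def W(p,q):
    c,s=np.cos(p[2]),np.sin(p[2]); return np.array([p[0]+c*q[0]-s*q[1],p[1]+s*q[0]+c*q[1],q[2]])
r=least_squares(lambda p:np.concatenate([proj(d,W(p,q))-u for q,u in pts]),[.5,-.1,0],x_scale=[.1,.1,1],loss='soft_l1')
print(r.x,np.degrees(r.x[2]),r.fun.reshape(-1,2).round(2))
p=r.x; np.save("jig.npy",p)
print("dial",W(p,(.062,-.033,.054)),"pivot",W(p,(0,-.095,0)))
a=np.radians(35); print("paddle",W(p,(-.135*np.sin(a),-.095+.135*np.cos(a),.05)))
t=ray(d,*px(375,187),.04); D=W(p,(.062,-.033,0)); v=t-D
ang=np.degrees(np.arctan2(v[1],v[0])-p[2]); print("pointer ang",ang,"dial",140-ang)
for s in range(5): 
    th=np.radians(140-25*s); u=proj(d,W(p,(.062+.072*np.cos(th),-.033+.072*np.sin(th),.012))); print(s+1,((u-[222,155])*6.5).round())
print(((proj(d,W(p,(-.135*np.sin(a),-.095+.135*np.cos(a),.07)))-[222,155])*6.5))
print(np.hypot(*W(p,(0,-.095,0))[:2]))
E
python3 fit.py
```

```text
[ 0.5408666  -0.0406774   0.12902423] 7.392543832057489 [[-0.99 -0.45]
 [ 0.74 -0.67]
 [ 0.96 -0.23]
 [-0.79  0.34]
 [ 0.19  0.39]
 [-0.14  0.47]]
dial [ 0.60659725 -0.06542578  0.054     ] pivot [ 0.55308992 -0.13488775  0.        ]
paddle [ 0.46207208 -0.03518444  0.05      ]
pointer ang 116.24786038044338 dial 23.752139619556615
1 [344. 289.]
2 [298. 241.]
3 [277. 179.]
4 [286. 113.]
5 [321.  58.]
[344.88999064 459.99274337]
0.5693005980980701
```

The jig is at about (0.541, −0.041) with yaw 7.4°. The pointer is at row 2, so the dial needs +50° clockwise. I'll approach in two legs to stay clear of the machine on the left.

drive_tool(series=[[[-0.0252,0,-0.027],[0,0,0],0.6],[[-0.0252,0,-0.027],[0,0,0],0.6],[[-0.0252,0,-0.027],[0,0,0],0.6],[[-0.0252,0,-0.027],[0,0,0],0.6],[[-0.0252,0,-0.027],[0,0,0],0.6],[[-0.0252,0,-0.027],[0,0,0],0.6],[[-0.0252,0,-0.027],[0,0,0],0.6],[[-0.0252,0,-0.027],[0,0,0],0.6],[[-0.0252,0,-0.027],[0,0,0],0.6],[[-0.0252,0,-0.027],[0,0,0],0.6]])

```text
time_s: 1.88
tool_pos: [0.3467, 0.1644, 0.238]
tcp_rot: [[0.337, 0.001, -0.942], [0.942, 0.0, 0.337], [0.001, -1.0, -0.001]]
wrist_force: [1.5, 0.4, 0.1]
opening: 0.602
```

```bash
cat > plan.py <<'E'
import sys
from h import *
# plan.py x y z yaw_deg : shift in the present tool axes and turn about tool y
def plan(x,y,z,yaw):
    o=get_obs(); R=np.array(o["tcp_rot"]); p=np.array(o["tool_pos"])
    now=np.degrees(np.arctan2(R[1,0],R[0,0])); dy=(now-yaw+180)%360-180
    sh=R.T@(np.array([x,y,z])-p)
    print("t",round(o["time_s"],2),"pos",p.round(4),"yaw",round(now,2),"F",np.round(o["wrist_force"],1),"T",np.round(o["ft_torque"],2),"op",round(o["opening"],3),"tilt",R[:,1].round(3))
    print("shift",sh.round(4),"norm",np.linalg.norm(sh).round(4),"turn_y",round(dy,2))
if __name__=="__main__": plan(*map(float,sys.argv[1:5]))
E
python3 plan.py .545 -.065 .2 32.4
```

```text
t 1.88 pos [0.3467 0.1644 0.238 ] yaw 70.31 F [1.5 0.4 0.1] T [-0.01 -0.02 -0.03] op 0.602 tilt [ 0.001  0.    -1.   ]
shift [-0.1492  0.0381 -0.264 ] norm 0.3056 turn_y 37.91
```

drive_tool(series=[[[-0.0186,0.0047,-0.033],[0,0,0],0.6],[[-0.0186,0.0047,-0.033],[0,0,0],0.6],[[-0.0186,0.0047,-0.033],[0,0,0],0.6],[[-0.0186,0.0047,-0.033],[0,0,0],0.6],[[-0.0186,0.0047,-0.033],[0,0,0],0.6],[[-0.0186,0.0047,-0.033],[0,0,0],0.6],[[-0.0186,0.0047,-0.033],[0,0,0],0.6],[[-0.0186,0.0047,-0.033],[0,0,0],0.6],[[0,0,0],[0,6.3,0],0.6],[[0,0,0],[0,6.3,0],0.6]])

```text
time_s: 2.72
tool_pos: [0.5454, -0.065, 0.199]
tcp_rot: [[0.541, -0.001, -0.841], [0.841, 0.0, 0.541], [-0.0, -1.0, 0.001]]
wrist_force: [0.3, -0.0, 0.4]
opening: 0.601
```

drive_tool(series=[[[0,0,0],[0,6.3,0],0.6],[[0,0,0],[0,6.3,0],0.6],[[0,0,0],[0,6.3,0],0.6],[[0,0,0],[0,6.3,0],0.6],[[0,0,0],[0,0,0],0.6]])

```text
time_s: 3.13
tool_pos: [0.5446, -0.0631, 0.2001]
tcp_rot: [[0.845, 0.0, -0.534], [0.534, 0.0, 0.845], [0.0, -1.0, 0.0]]
wrist_force: [-0.3, -0.3, -0.7]
opening: 0.599
```

```bash
python3 plan.py .6066 -.0654 .12 32.4
python3 - <<'E'
from h import *
d=cam("wrist"); save(d,"w0.png"); print({k:(np.round(v,3).tolist() if k!="pixels" else 0) for k,v in d.items()})
p=np.load("jig.npy")
def W(q):
    c,s=np.cos(p[2]),np.sin(p[2]); return (p[0]+c*q[0]-s*q[1],p[1]+s*q[0]+c*q[1],q[2])
for q in[(.062,-.033,.069),(0,-.095,.04),(.1,.125,.012),(.1,-.125,.012),(-.1,-.125,.012),(-.1,.125,.012)]: print(q,proj(d,W(q)).round())
E
```

```text
t 3.13 pos [ 0.5446 -0.0631  0.2001] yaw 32.28 F [-0.3 -0.3 -0.7] T [-0.09 -0.   -0.03] op 0.599 tilt [ 0.  0. -1.]
shift [ 0.0511  0.0801 -0.0351] norm 0.1013 turn_y -0.12
{'pixels': 0, 'fov_y': 63.861, 'cx': 317.642, 'cy': 204.445, 'extrinsics': [[0.846, 0.533, 0.0, -0.428], [-0.511, 0.811, -0.285, 0.355], [-0.152, 0.241, 0.958, -0.256], [0.0, 0.0, 0.0, 1.0]]}
(0.062, -0.033, 0.069) [372. 234.]
(0, -0.095, 0.04) [287. 251.]
(0.1, 0.125, 0.012) [471.  92.]
(0.1, -0.125, 0.012) [357. 294.]
(-0.1, -0.125, 0.012) [196. 228.]
(-0.1, 0.125, 0.012) [285.  -5.]
```

View pics/w0.png

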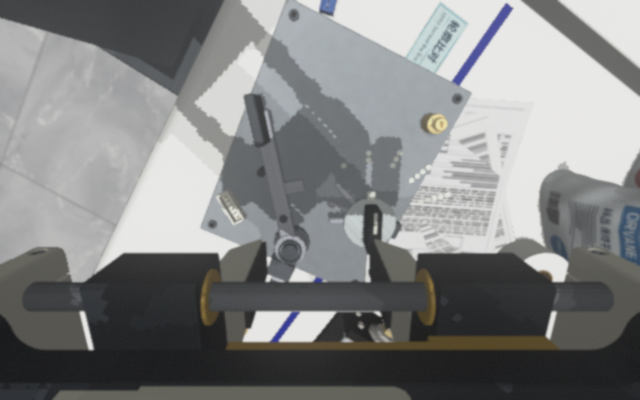

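The wrist view shows the bar running from (366,207) to (380,255), within 5 px of the prediction. The pivot is at (290,247) and the corners at (470,92), (203,228) and (289,−2). I'll refit and check the clearance to the bag.

```bash
cat > fit2.py <<'E'
from h import *
from scipy.optimize import least_squares
d=cam("wrist"); s=cam("side"); t=cam("top")
def px(a,b): return np.array([222+(a+.5)/6.5-.5,155+(b+.5)/6.5-.5])
pts=[(t,(.1,.125,.012),px(95,125)),(t,(.1,-.125,.012),px(617,68)),(t,(-.1,-.125,.012),px(665,490)),(t,(-.1,.125,.012),px(130,548)),
 (d,(.1,.125,.012),(470,92)),(d,(-.1,-.125,.012),(203,228)),(d,(-.1,.125,.012),(289,-2)),(d,(.062,-.033,.039),(371,225)),(d,(0,-.095,.040),(290,247))]
def W(p,q):
    c,s=np.cos(p[2]),np.sin(p[2]); return np.array([p[0]+c*q[0]-s*q[1],p[1]+s*q[0]+c*q[1],q[2]])
r=least_squares(lambda p:np.concatenate([(proj(c,W(p,q))-u)*(3 if c is t else 1) for c,q,u in pts]),[.54,-.04,.13],x_scale=[.1,.1,1],loss='soft_l1')
p=r.x; print(p,np.degrees(p[2]),r.fun.reshape(-1,2).round(1).tolist()); np.save("jig.npy",p)
print("dial",W(p,(.062,-.033,.054)),"pivot",W(p,(0,-.095,0)))
for u in[(366,207),(380,255)]: print("bar end",ray(d,*u,.069))
print("bag",ray(s,382,173,0),ray(t,250,130,0), "bag top in top",ray(t,265,90,.12))
E
python3 fit2.py
```

```text
[ 0.54233039 -0.03957803  0.13406659] 7.68144999897519 [[-4.4, -2.1], [0.6, -4.0], [2.2, -2.9], [-2.9, 0.1], [3.0, 0.4], [-5.1, -0.0], [-2.2, -3.2], [-2.0, -1.7], [-1.1, 3.9]]
dial [ 0.60818499 -0.06399466  0.054     ] pivot [ 0.55502859 -0.13372555  0.        ]
bar end [ 0.58664497 -0.04620579  0.069     ]
bar end [ 0.62518541 -0.07808324  0.069     ]
bag [0.81162558 0.04301839 0.        ] [0.76490949 0.05898625 0.        ] bag top in top [0.84533807 0.00097815 0.12      ]
```

Run:
```python
from h import *
d=cam("wrist"); save(d,"w1.png",(310,130,450,270),5)
p=np.load("jig.npy")
def W(q):
    c,s=np.cos(p[2]),np.sin(p[2]); return (p[0]+c*q[0]-s*q[1],p[1]+s*q[0]+c*q[1],q[2])
for st in(0,1,2):
  th=np.radians(140-25*st)
  print(st+1,[((proj(d,W((.062+k*np.cos(th),-.033+k*np.sin(th),.069)))-[310,130])*5).round().tolist() for k in(.022,-.022)],((proj(d,W((.062+.072*np.cos(th),-.033+.072*np.sin(th),.012)))-[310,130])*5).round())
```

```text
1 [[274.0, 420.0], [364.0, 620.0]] [143. 128.]
2 [[326.0, 409.0], [314.0, 630.0]] [290.  95.]
3 [[376.0, 420.0], [266.0, 620.0]] [435. 128.]
```

View pics/w1.png

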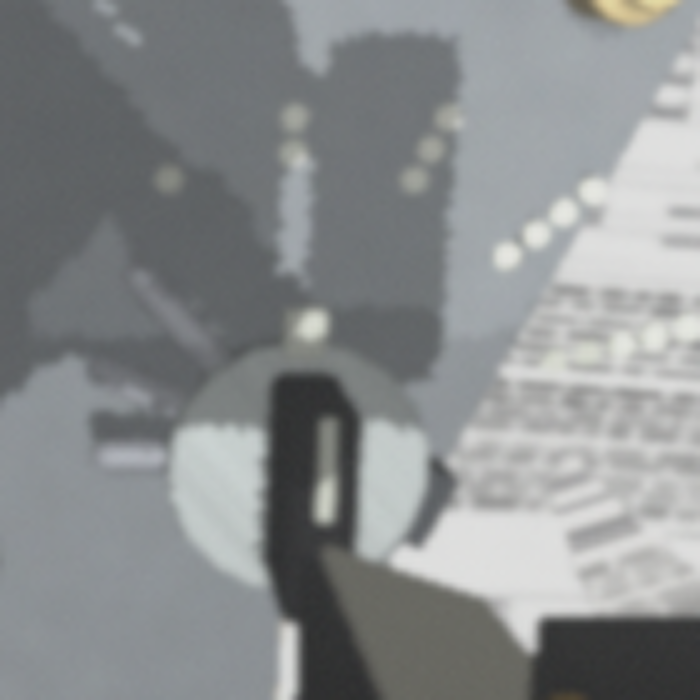

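The pointer tab is at crop (310,325), in line with the two-dot row, so the dial is at 2. The bar line matches the prediction. Moving over the dial and down.

```bash
python3 plan.py .608 -.064 .054 32.6
```

```text
t 3.38 pos [ 0.5446 -0.063   0.2001] yaw 32.63 F [ 1.  -0.1  0.7] T [-0.06 -0.    0.02] op 0.604 tilt [ 0.  0. -1.]
shift [ 0.0528  0.1461 -0.035 ] norm 0.1593 turn_y 0.03
```

drive_tool(series=[[[0.0176,0,-0.0117],[0,0,0],0.6],[[0.0176,0,-0.0117],[0,0,0],0.6],[[0.0176,0,-0.0117],[0,0,0],0.6],[[0,0.025,0],[0,0,0],0.6],[[0,0.03,0],[0,0,0],0.6],[[0,0.03,0],[0,0,0],0.6],[[0,0.025,0],[0,0,0],0.6],[[0,0.015,0],[0,0,0],0.6],[[0,0.012,0],[0,0,0],0.6],[[0,0.009,0],[0,0,0],0.6]])

```text
time_s: 4.22
tool_pos: [0.6077, -0.0642, 0.0529]
tcp_rot: [[0.843, -0.001, -0.538], [0.538, 0.0, 0.843], [-0.001, -1.0, 0.001]]
wrist_force: [1.3, -0.2, 0.3]
opening: 0.602
```

drive_tool(series=[[[0,0,0],[0,0,0],0.0],[[0,0,0],[0,0,0],0.0],[[0,0,0],[0,0,0],0.0],[[0,0,0],[0,0,0],0.0],[[0,0,0],[0,0,0],0.0],[[0,0,0],[0,0,0],0.0]])

```text
time_s: 4.72
tool_pos: [0.6084, -0.0643, 0.0549]
tcp_rot: [[0.843, 0.001, -0.537], [0.537, -0.0, 0.843], [0.001, -1.0, -0.001]]
wrist_force: [0.1, 0.8, -0.5]
opening: 0.213
```

```bash
python3 plan.py .608 -.064 .054 32.6
```

```text
t 4.72 pos [ 0.6084 -0.0643  0.0549] yaw 32.51 F [ 0.1  0.8 -0.5] T [-0.06 -0.01 -0.02] op 0.213 tilt [ 0.001 -0.    -1.   ]
shift [-0.0001  0.0009  0.0005] norm 0.001 turn_y -0.09
```

drive_tool(series=[[[0,0,0],[0,0,0],0.0],[[0,0,0],[0,0,0],0.0],[[0,0,0],[0,0,0],0.0],[[0,0,0],[0,0,0],0.0]])

```text
time_s: 5.05
tool_pos: [0.6081, -0.0644, 0.0546]
tcp_rot: [[0.843, 0.0, -0.537], [0.537, -0.0, 0.843], [0.0, -1.0, -0.0]]
wrist_force: [-1.9, -0.2, 5.4]
opening: 0.148
```

Gripped at about 14 mm with little side force, so it's centred. Turning clockwise.

drive_tool(series=[[[0,0,0],[0,6.4,0],0.0],[[0,0,0],[0,6.4,0],0.0],[[0,0,0],[0,6.4,0],0.0],[[0,0,0],[0,6.4,0],0.0],[[0,0,0],[0,6.4,0],0.0],[[0,0,0],[0,6.4,0],0.0],[[0,0,0],[0,6.4,0],0.0],[[0,0,0],[0,6.2,0],0.0],[[0,0,0],[0,0,0],0.0],[[0,0,0],[0,0,0],0.0]])

```text
time_s: 5.88
tool_pos: [0.6078, -0.0644, 0.0546]
tcp_rot: [[0.948, -0.0, 0.318], [-0.318, -0.0, 0.948], [-0.0, -1.0, -0.0]]
wrist_force: [-3.1, -0.7, 5.0]
opening: 0.152
```

```bash
python3 plan.py .608 -.064 .054 -17.3
```

```text
t 5.88 pos [ 0.6078 -0.0644  0.0546] yaw -18.52 F [-3.1 -0.7  5. ] T [-0.23  0.57  0.02] op 0.152 tilt [-0. -0. -1.]
shift [0.     0.0006 0.0004] norm 0.0007 turn_y -1.22
```

drive_tool(series=[[[0,0,0],[0,0,0],0.5],[[0,0,0],[0,0,0],0.5],[[0,0,0],[0,0,0],0.5],[[0,0,0],[0,0,0],0.5],[[0,-0.02,0],[0,0,0],0.5],[[0,-0.03,0],[0,0,0],0.5],[[0,-0.03,0],[0,0,0],0.5],[[0,-0.03,0],[0,0,0],0.5],[[0,-0.02,0],[0,0,0],0.5]])

```text
time_s: 6.63
tool_pos: [0.6088, -0.0644, 0.1871]
tcp_rot: [[0.948, 0.003, 0.317], [-0.317, -0.001, 0.948], [0.003, -1.0, 0.0]]
wrist_force: [0.5, 0.6, 1.0]
opening: 0.502
```

```bash
cat > push.py <<'E'
from plan import *
p=np.load("jig.npy"); c,s=np.cos(p[2]),np.sin(p[2])
def tgt(q,off,z=.052,r=.135):
    # TCP at distance off in front of the paddle plane, tool x along the arm outward
    a=np.radians(35)-q  # arm direction leans a to -x from +y
    u=np.array([-np.sin(a),np.cos(a)]); n=np.array([np.cos(a),np.sin(a)])  # n: push direction
    j=np.array([0,-.095])+r*u-off*n
    return [p[0]+c*j[0]-s*j[1],p[1]+s*j[0]+c*j[1],z,np.degrees(np.arctan2(u[1],u[0])+p[2])]
if __name__=="__main__":
    q,off,z=map(float,sys.argv[1:4]); T=tgt(q,off,z); print(np.round(T,4)); plan(*T); T[3]-=180; plan(*T)
E
python3 push.py 0 .045 .17; python3 push.py 0.75 .014 .052|head -1
python3 - <<'E'
from h import *
d=cam("wrist"); save(d,"w2.png")
print(get_obs()["joints"])
E
```

```text
[ 4.304000e-01 -6.500000e-02  1.700000e-01  1.326814e+02]
t 6.63 pos [ 0.6088 -0.0644  0.1871] yaw -18.49 F [0.5 0.6 1. ] T [-0.11  0.04  0.04] op 0.502 tilt [ 0.003 -0.001 -1.   ]
shift [-0.169   0.0165 -0.0572] norm 0.1792 turn_y -151.17
t 6.63 pos [ 0.6088 -0.0644  0.1871] yaw -18.49 F [0.5 0.6 1. ] T [-0.11  0.04  0.04] op 0.502 tilt [ 0.003 -0.001 -1.   ]
shift [-0.169   0.0165 -0.0572] norm 0.1792 turn_y 28.83
[5.41700e-01 1.30000e-03 5.20000e-02 8.97096e+01]
[-2.30482372e-01  5.36734627e-01  1.34417193e+00  2.00409696e-04
  1.25133565e+00  9.21786395e-02]
```

View pics/w2.png

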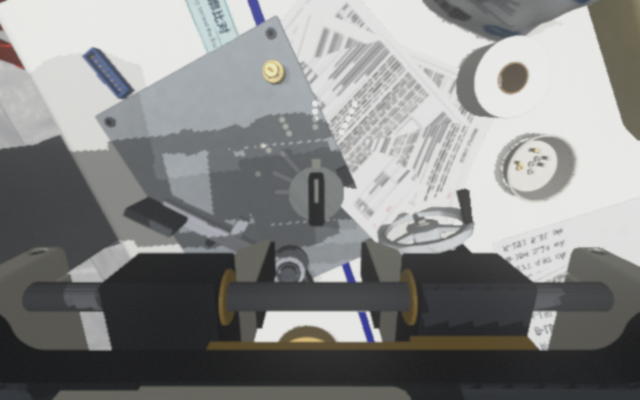

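The pointer tab at (316,165) points up column 316 to the four-dot row at (317,103–125), so the dial is at 4. Next I'll shut the fingers and move to the front of the paddle.

drive_tool(series=[[[-0.0338,0.0033,-0.0114],[0,0,0],0],[[-0.0338,0.0033,-0.0114],[0,0,0],0],[[-0.0338,0.0033,-0.0114],[0,0,0],0],[[-0.0338,0.0033,-0.0114],[0,0,0],0],[[-0.0338,0.0033,-0.0114],[0,0,0],0],[[0,0,0],[0,5.77,0],0],[[0,0,0],[0,5.77,0],0],[[0,0,0],[0,5.77,0],0],[[0,0,0],[0,5.77,0],0],[[0,0,0],[0,5.77,0],0]])

```text
time_s: 7.52
tool_pos: [0.4295, -0.0647, 0.1675]
tcp_rot: [[0.674, 0.0, 0.739], [-0.739, 0.0, 0.674], [0.0, -1.0, 0.0]]
wrist_force: [0.5, -0.0, -0.1]
opening: 0.003
```

drive_tool(series=[[[0,0,0],[0,0,0],0],[[0,0,0],[0,0,0],0]])

```text
time_s: 7.68
tool_pos: [0.4296, -0.0647, 0.1674]
tcp_rot: [[0.68, -0.0, 0.733], [-0.733, 0.0, 0.68], [-0.0, -1.0, 0.0]]
wrist_force: [-0.7, 0.4, 0.1]
opening: 0.006
```

```bash
python3 push.py 0 .03 .054
python3 - <<'E'
from h import *
from push import tgt,W if False else tgt
E
python3 - <<'E'
from h import *
import push
d=cam("wrist"); save(d,"w3.png")
for r in(.113,.157):
  for z in(.07,):
    t=push.tgt(0,0.0045,z,r); print(proj(d,t[:3]).round())
E
```

```text
[ 4.415000e-01 -5.480000e-02  5.400000e-02  1.326814e+02]
t 7.68 pos [ 0.4296 -0.0647  0.1674] yaw -47.18 F [-0.7  0.4  0.1] T [-0.14  0.18 -0.04] op 0.006 tilt [-0.  0. -1.]
shift [0.0009 0.1134 0.0154] norm 0.1145 turn_y -179.86
t 7.68 pos [ 0.4296 -0.0647  0.1674] yaw -47.18 F [-0.7  0.4  0.1] T [-0.14  0.18 -0.04] op 0.006 tilt [-0.  0. -1.]
shift [0.0009 0.1134 0.0154] norm 0.1145 turn_y 0.14
[347. 159.]
[289. 159.]  File "<stdin>", line 2
    from push import tgt,W if False else tgt
                           ^^
SyntaxError: invalid syntax
```

View pics/w3.png

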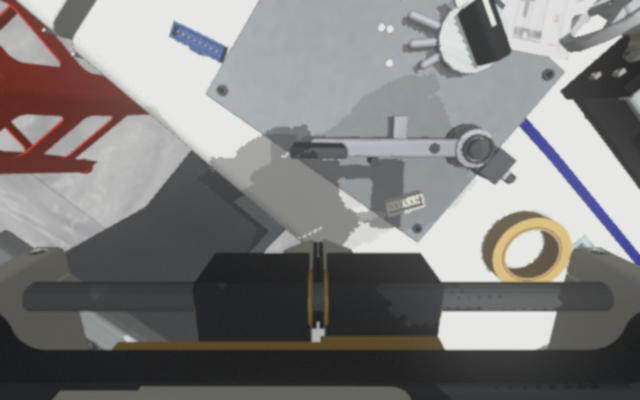

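The paddle spans columns 291–347 and its front edge is at row ~157, which matches the prediction. Fingertips are centred on it at column 318. Descending and approaching.

drive_tool(series=[[[0,0.03,0],[0,0,0],0],[[0,0.035,0],[0,0,0],0],[[0,0.033,0],[0,0,0],0],[[0,0.0155,0],[0,0,0],0],[[0,0,0.008],[0,0,0],0],[[0,0,0.007],[0,0,0],0],[[0,0,0.006],[0,0,0],0],[[0,0,0.004],[0,0,0],0],[[0,0,0.004],[0,0,0],0]])

```text
time_s: 8.48
tool_pos: [0.4524, -0.0447, 0.0554]
tcp_rot: [[0.678, 0.003, 0.735], [-0.735, -0.001, 0.678], [0.002, -1.0, 0.002]]
wrist_force: [-2.6, -3.3, 1.2]
opening: 0.01
```

```bash
python3 push.py 0 .014 .054|sed -n '1p;4,5p'
```

```text
[ 4.532000e-01 -4.400000e-02  5.400000e-02  1.326814e+02]
t 8.48 pos [ 0.4524 -0.0447  0.0554] yaw -47.28 F [-2.6 -3.3  1.2] T [-0.64  0.33 -0.03] op 0.01 tilt [ 0.003 -0.001 -1.   ]
shift [0.     0.0014 0.0011] norm 0.0018 turn_y 0.04
```

drive_tool(series=[[[-0.0005,0,0.0059],[0,2.5,0],0],[[-0.0005,0,0.0059],[0,2.5,0],0],[[-0.0005,0,0.0059],[0,2.5,0],0],[[-0.0005,0,0.0059],[0,2.5,0],0],[[-0.0005,0,0.0059],[0,2.5,0],0],[[-0.0005,0,0.0059],[0,2.5,0],0],[[-0.0005,0,0.0059],[0,2.5,0],0],[[-0.0005,0,0.0059],[0,2.5,0],0],[[-0.0005,0,0.0059],[0,2.5,0],0],[[-0.0005,0,0.0059],[0,2.5,0],0]])

```text
time_s: 9.32
tool_pos: [0.4949, -0.0115, 0.0549]
tcp_rot: [[0.303, -0.008, 0.953], [-0.953, -0.002, 0.303], [-0.0, -1.0, -0.008]]
wrist_force: [-18.6, -13.3, 14.6]
opening: 0.004
```

```bash
python3 push.py 0.436 .0145 .054|sed -n '1p;4,5p'
```

```text
[ 5.002000e-01 -9.500000e-03  5.400000e-02  1.077005e+02]
t 9.32 pos [ 0.4949 -0.0115  0.0549] yaw -72.34 F [-18.6 -13.3  14.6] T [-1.9   2.85  0.28] op 0.004 tilt [-0.008 -0.002 -1.   ]
shift [-0.0002  0.0009  0.0057] norm 0.0057 turn_y -0.04
```

drive_tool(series=[[[0,0,0],[0,0,0],0],[[0,0,0],[0,0,0],0]])

```text
time_s: 9.48
tool_pos: [0.4948, -0.0114, 0.0548]
tcp_rot: [[0.305, -0.008, 0.952], [-0.952, -0.002, 0.305], [-0.0, -1.0, -0.008]]
wrist_force: [-15.2, -10.9, 12.7]
opening: 0.002
```

```bash
python3 push.py 0.436 .0145 .054|sed -n '1p;4,5p'
python3 - <<'E'
from h import *
d=cam("wrist"); save(d,"w4.png")
import push
for q in(.3,.35,.4,.44): print(q,[proj(d,push.tgt(q,0.0045,.07,r)[:3]).round().tolist() for r in(.113,.157)],[proj(d,push.tgt(q,0,.034,r)[:3]).round().tolist() for r in(.05,.1)])
E
```

```text
[ 5.002000e-01 -9.500000e-03  5.400000e-02  1.077005e+02]
t 9.48 pos [ 0.4948 -0.0114  0.0548] yaw -72.22 F [-15.2 -10.9  12.7] T [-1.61  2.54  0.22] op 0.002 tilt [-0.008 -0.002 -1.   ]
shift [-0.0001  0.0008  0.0057] norm 0.0058 turn_y 0.08
0.3 [[368.0, 284.0], [275.0, 295.0]] [[471.0, 229.0], [381.0, 240.0]]
0.35 [[367.0, 273.0], [272.0, 280.0]] [[471.0, 225.0], [381.0, 232.0]]
0.4 [[367.0, 262.0], [269.0, 265.0]] [[471.0, 221.0], [381.0, 224.0]]
0.44 [[366.0, 253.0], [268.0, 252.0]] [[472.0, 217.0], [381.0, 217.0]]
```

View pics/w4.png

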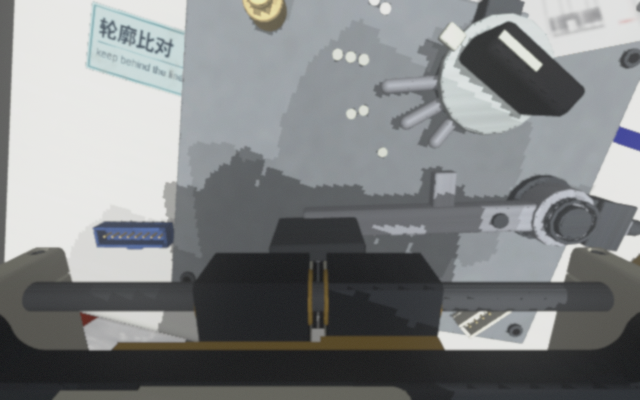

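The arm is at about 0.40 rad with the dial bar unchanged, but the force is 18 N instead of ~8 N. Before pushing harder I'll look closely, with wrist and side crops in one picture.

Run:
```python
from h import *
import push
d=cam("wrist"); s=cam("side")
a=cv2.resize(d["pixels"][100:260,260:640,::-1].copy(),None,fx=2,fy=2,interpolation=cv2.INTER_CUBIC)
b=cv2.resize(s["pixels"][155:230,255:365,::-1].copy(),None,fx=3.7,fy=3.7,interpolation=cv2.INTER_CUBIC)
c=np.zeros((600,800,3),np.uint8); c[:320,:760]=a; c[320:320+b.shape[0],:b.shape[1]]=b[:280]
t=cam("top"); e=cv2.resize(t["pixels"][160:232,235:330,::-1].copy(),None,fx=3.8,fy=3.8,interpolation=cv2.INTER_CUBIC); c[320:320+e.shape[0],410:410+e.shape[1]]=e[:280]
cv2.imwrite("pics/m0.png",c)
P=ray(d,445,172,.034); Q=ray(d,435,145,.028); print("lug",P,"screw",Q,"gap",np.linalg.norm(P-Q))
p=push.p; D=np.array([p[0]+push.c*.062-push.s*-.033,p[1]+push.s*.062+push.c*-.033]); print("screw r,ang",np.linalg.norm(Q[:2]-D),np.degrees(np.arctan2(*(Q[:2]-D)[::-1]))-np.degrees(p[2]))
push.plan(*push.tgt(.4,.0145,.054))
```

```text
lug [ 0.55877284 -0.06161999  0.034     ] screw [ 0.57016772 -0.05313276  0.028     ] gap 0.015423243089756903
screw r,ang 0.039538501832654185 156.37340522979372
t 9.68 pos [ 0.4947 -0.0114  0.0548] yaw -72.23 F [-15.7 -10.2  11.5] T [-1.52  2.4   0.19] op 0.008 tilt [-0.008 -0.002 -1.   ]
shift [0.0005 0.0008 0.0009] norm 0.0013 turn_y 178.01
```

View pics/m0.png

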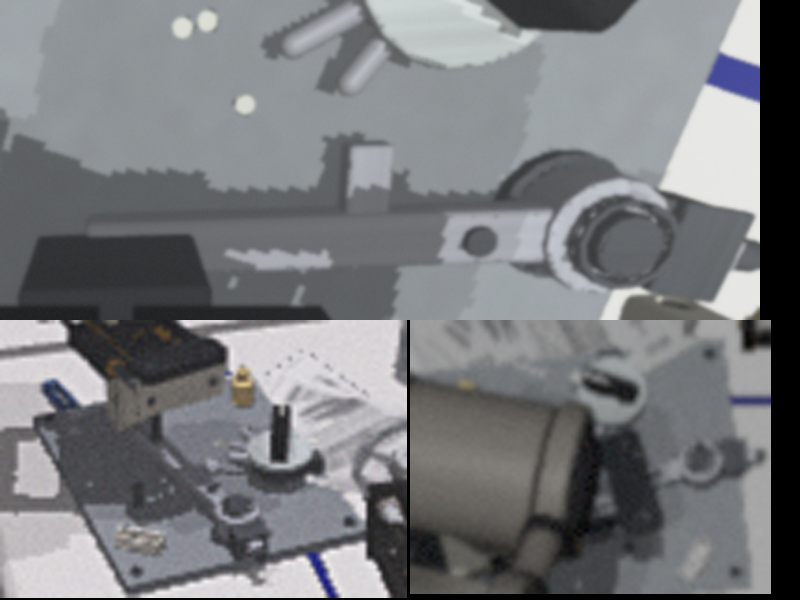

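Nothing is in the way: the lug is still 15 mm from the screw and the small parts are untouched. Friction adds a downward and a sideways load, so I'll ease those off and see whether the push force drops.

drive_tool(series=[[[0,-0.002,0],[0,0,0],0],[[0.001,0,0],[0,-1.5,0],0],[[0,0,0],[0,0,0],0]])

```text
time_s: 9.93
tool_pos: [0.4937, -0.012, 0.0555]
tcp_rot: [[0.331, -0.011, 0.944], [-0.944, -0.001, 0.331], [-0.003, -1.0, -0.011]]
wrist_force: [-14.4, -8.6, 2.4]
opening: 0.004
```

```bash
python3 push.py 0.436 .0145 .054|sed -n '1p;4,5p'
```

```text
[ 5.002000e-01 -9.500000e-03  5.400000e-02  1.077005e+02]
t 9.93 pos [ 0.4937 -0.012   0.0555] yaw -70.67 F [-14.4  -8.6   2.4] T [-1.46  2.49  0.19] op 0.004 tilt [-0.011 -0.001 -1.   ]
shift [-0.0002  0.0014  0.007 ] norm 0.0071 turn_y 1.63
```

drive_tool(series=[[[-0.0004,0,0.005],[0,2,0],0],[[-0.0004,0,0.005],[0,2,0],0],[[-0.0004,0,0.005],[0,2,0],0],[[0,0,0],[0,0,0],0]])

```text
time_s: 10.27
tool_pos: [0.5103, -0.0052, 0.0556]
tcp_rot: [[0.226, -0.006, 0.974], [-0.974, 0.0, 0.226], [-0.002, -1.0, -0.006]]
wrist_force: [-6.7, -2.8, -3.1]
opening: 0.003
```

```bash
python3 push.py 0.515 .0145 .054|sed -n '1p;4,5p'
```

```text
[ 5.101000e-01 -5.600000e-03  5.400000e-02  1.031741e+02]
t 10.27 pos [ 0.5103 -0.0052  0.0556] yaw -76.92 F [-6.7 -2.8 -3.1] T [-0.35  1.18 -0.14] op 0.003 tilt [-0.006  0.    -1.   ]
shift [ 0.0003  0.0016 -0.0002] norm 0.0016 turn_y -0.09
```

The force dropped to ~7 N at q≈0.515, as specified. Continuing past the click.

drive_tool(series=[[[-0.0004,0,0.0052],[0,2.2,0],0],[[-0.0004,0,0.0052],[0,2.2,0],0],[[-0.0004,0,0.0052],[0,2.2,0],0],[[-0.0004,0,0.0052],[0,2.2,0],0],[[-0.0004,0,0.0052],[0,2.2,0],0],[[0,0,0],[0,0,0],0]])

```text
time_s: 10.77
tool_pos: [0.5352, 0.0008, 0.0555]
tcp_rot: [[0.036, -0.007, 0.999], [-0.999, 0.001, 0.036], [-0.001, -1.0, -0.007]]
wrist_force: [-9.4, -1.2, 0.1]
opening: 0.009
```

```bash
python3 push.py 0.71 .0145 .054|sed -n '1p;4,5p'
```

```text
[5.35800e-01 7.00000e-04 5.40000e-02 9.20014e+01]
t 10.77 pos [0.5352 0.0008 0.0555] yaw -87.93 F [-9.4 -1.2  0.1] T [-0.3   1.66 -0.15] op 0.009 tilt [-0.007  0.001 -1.   ]
shift [0.0002 0.0015 0.0006] norm 0.0016 turn_y 0.07
```

drive_tool(series=[[[-0.0003,0,0.0034],[0,1.4,0],0],[[-0.0003,0,0.0034],[0,1.4,0],0],[[-0.0002,0,0.0025],[0,1,0],0],[[0,0,0],[0,0,0],0],[[0,0,0],[0,0,0],0],[[0,0,0],[0,0,0],0]])

```text
time_s: 11.27
tool_pos: [0.5436, 0.0018, 0.0555]
tcp_rot: [[-0.028, -0.008, 1.0], [-1.0, 0.001, -0.028], [-0.0, -1.0, -0.008]]
wrist_force: [-10.5, -2.0, -0.8]
opening: 0.004
```

```bash
python3 push.py 0.775 .0145 .054|sed -n '1p;4,5p'
python3 - <<'E'
from h import *
import push
d=cam("wrist"); save(d,"w5.png")
for q in(.70,.75,.79): print(q,[proj(d,push.tgt(q,-.008,.034,r)[:3]).round().tolist() for r in(.05,.1)])
E
```

```text
[5.44600e-01 1.60000e-03 5.40000e-02 8.82772e+01]
t 11.27 pos [0.5436 0.0018 0.0555] yaw -91.61 F [-10.5  -2.   -0.8] T [-0.21  1.69 -0.07] op 0.004 tilt [-0.008  0.001 -1.   ]
shift [0.0001 0.0015 0.001 ] norm 0.0018 turn_y 0.11
0.7 [[471.0, 218.0], [380.0, 224.0]]
0.75 [[472.0, 214.0], [381.0, 216.0]]
0.79 [[473.0, 210.0], [382.0, 209.0]]
```

View pics/w5.png

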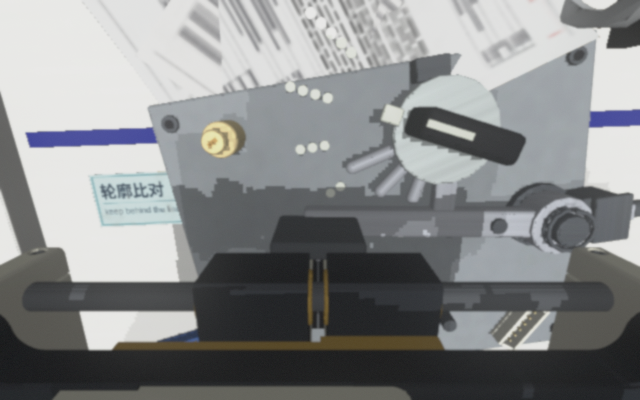

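The wrist view shows the pointer tab at (392,115) aimed at the four-dot row (290–328, 87–98). The arm's rear edge is near row 210, i.e. q≈0.77, with a steady 10.5 N push, and the weight is still at (222,138). Handing in.

```bash
python3 -c "
from plant import *
o=get_obs(); print(o['time_s'],o['wrist_force'],o['tool_pos']); print(sign_off())"
```

```text
11.3167 [-9.20646809  0.16567963 -1.0322713 ] [0.54358621 0.00177167 0.05550757]
the job is handed in; nothing more can be done
None
```

I turned the stop dial from 2 to 4, then pushed the tensioner arm past its click with the fingers shut. I handed the job in at 11.3 s, with the fingers still pressing on the paddle.

**Last checks:**
- **Dial:** in the last wrist picture the pointer is at the row of four dots.
- **Arm:** it is at about 0.77 rad, from both the tool pose and the picture. That is past the click at about 0.66 and just short of the stop at 0.79.
- **Push:** a steady 9–10 N, which fits the roughly 9 N expected there.
- **Loose things:** the small weight was in place in the last picture. I moved nothing else on purpose, but the small connector was only partly visible. I did not check the things left and right of the jig again at the end.

**One disagreement:** around 0.40 rad the push met about 18 N, plus about 12 N vertically, instead of the expected 7–8 N. The pictures showed nothing in the way. I eased off the vertical and sideways load and pushed on, and the force fell to about 7 N. I did not find the cause; friction at the grooved face is my guess.

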